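# Bring the green filter under the window of the black filter wheel

## Task

Two flat filter wheels are screwed to the bench, one with a black housing and one with a grey housing. Turn the wheel of the black one by its bar handle until its green filter fills the small square window in the hood, then let go; leave the grey one's wheel as it is set.

Things in the scene. Friction and masses are not known exactly. Their poses are not given: they have to be found in the camera images.
- black_wheel (a joint): Angle (rad) of the wheel in the black housing, growing counter-clockwise from above; 0: green filter centred under the window, which it fills within 0.26 either side. Counter-clockwise round the wheel come green, yellow, red, blue, 90 degrees apart, each 67 degrees wide. Starts at 0.6 to 1.3: turn it clockwise by that much. Light friction (0.05 N m); stays where left; stops at +-3.1.
- black_grip (a point): Centre of the black bar handle amid the black-housed wheel, on its vertical axle, 45 mm above the bench. Bar 50 mm long, 12 thick, 32 high (28 to 60 mm above the bench). x axis along the bar, towards the green filter (white line on that half of its top); z up; turns with the wheel, a 124 mm disc whose top is 15 mm above the bench. Round base, 140 mm, fixed to the bench.
- black_window (a point): Centre of the square window (22 x 22 mm) in the black hood, a fixed plate 52 x 82 mm over the wheel's rim; 45 mm from the axle, at the hood's top, 22 mm above the bench (screw heads 23 mm). The hood reaches from 28 to 80 mm from the axle; only the handle is higher.
- grey_pointer (a point): End of the bar handle of the other filter wheel, the same but in a grey housing, at its white-line half, 25 mm from its axle and 45 mm above the bench. It turns with that wheel, which must be left as set (this point may move no more than 8 mm).

How it is judged (in metres and radians):
At the end, for the whole second after the job is handed in: The black-housed wheel is at rest with its green filter centred under the window to within 0.26 rad (15 degrees), so that the window shows only green; the grey-housed wheel is as it was (its handle's end within 8 mm) (value of joint black_wheel between -0.26 and 0.26 rad and velocity of joint black_wheel between -0.05 and 0.05 rad/s and distance of grey_pointer from where it was at the start of the episode below 0.008 m); the robot touches nothing.
It fails at once if the wheel of the grey unit is turned (its handle's end moves more than 8 mm) (distance of grey_pointer from where it was at the start of the episode above 0.008 m).
It also fails if it takes over 29 s, if anything falls off the work surface, if the arm or the gripper's body presses on something with over 40 N, if the wrist force passes 120 N, or if a joint passes its speed limit or range.

## Robot

A 7-joint arm with a two-finger parallel gripper is mounted at the origin on a cart in front of the work surface, level with it; the furniture and walls round the work are solid. World frame = base frame: x ahead of the robot, y to its left, z up, the work surface at z = 0. Lengths are in mm, angles in rad, forces in N, time in s.
With the tool pointing down it reaches from about 400 to 875 mm from the base axis. Payload 4.4 kg.
Tool frame: the origin (TCP) lies at the very end of the fingers, on their centre line; the grasp point (between the pads) lies 19 mm behind it; z points along the fingers, y is the line along which they close (so a half turn about z gives the same grasp; the last joint's range is limited). The gripper opens to 85 mm and grips with 20 to 120 N. Pads are 22 mm wide; open, the fingers measure 114 mm over their backs; the gripper's body (76 mm by 85 mm) begins 54 mm behind the grasp point. The pads swing forward as they close: fully open they stand 13 mm farther back than shut.
Start: joints at [1.034, 0.628, 0.038, 1.517, -0.027, 0.996, -0.02], TCP at [294.868, -579.285, 231.313] pointing down, gripper open.
Joint ranges: [-3.06, 3.06], [-0.37, 2.12], [-1.25, 1.32], [0.18, 2.47], [-1.1, 4.24], [0.23, 1.98], [-2.94, 2.94]. Speed limits (rad/s): [2.57, 2.57, 3.14, 3.14, 3.14, 3.14, 3.14].

## Interface

Orientations are given as [roll, pitch, yaw] about the fixed x, y, z axes, in that order (R = Rz(yaw) Ry(pitch) Rx(roll)).
In Python, from cell import sensors, get_image, camera_params, order gives the robot as it stands.
- The arm moves only by the shell command python3 -m inch 'ROWS' [OPENING]. ROWS is JSON, a list that holds one entry, the list of rows, each a list of 4 numbers: the shift along the tool's x, y, z in cm, then the turn about the tool's z in degrees. A call has 1 to 8 rows; each row is the pose to reach, as a shift and turn from the pose commanded when the call began, along the tool's axes at that moment; what a row does not reach only later rows make up. A row lasts 1/12 s, in which the tool goes at most 41.7 mm and 7.16 degrees, less where a joint would pass 70% of its speed; a pose out of reach is approached as far as the arm can. A call with a gripper value outside its range is refused whole. OPENING is the finger opening in cm, from 0 to 8.54, set as the call begins (- or left out, the last holds). The fingers move at their own pace and stop on an object; the grip force is fixed at half the most. Time passes only in rows, so rows that repeat a pose let the fingers close. It gives the time, the measured TCP pose, the force, the opening and the grip force at its end, in the units of the state.
- sensors.read_state(): the state, without advancing time (a new reading comes with each control period).
- get_image(name): name is "scene" or "side" or "wrist"; returns the picture (420x560x3 uint8, blue, green, red); there is no depth.
- camera_params(name): a dict with "mtx" (3x3 intrinsics, pixels), "rvec" (rotation vector, rad) and "tvec" (3), from world to camera coordinates, as OpenCV has them. Camera axes: x right, y down, z forward; pixel columns grow to the right and rows downward; lengths in mm; the calibration is good to about 2 mm. A picture is of the moment at which its call begins: read the wrist's pose just before it. camera_params takes no time and is no camera call; for the wrist camera it gives the pose at the moment of the call.
- order.finish_job(): hands the job in; it is judged then, once.
The state is a dict: "clock": time; "qpos": joint angles; "qd": joint speeds; "tau": joint torques, N m; "eef_pos": TCP position; "tool_rot": TCP orientation; "force": force on the tool from outside, world axes, zero at the start; "torque": the same for the moment, N m; "width": finger opening in mm; "gripper_force": force on a finger pad.
Only numpy, scipy, OpenCV 4.12 (cv2) and the standard library are available. Lean on these libraries where they do the work, as an engineer would, in place of code of your own. Each camera call takes 0.05 s, during which the arm holds its last target. There are 200 camera calls.

## Working session

There is one attempt and no reset: what is moved stays moved. The work goes in short steps, Python scripts to look and compute and a shell command to move; the robot and the scene stay as the last step left them, time stands still between calls to the robot, and variables do not carry over. Pictures are saved under pics/ and viewed, at most 10 in all, crops included, and the job is handed in when it is done.

```bash
mkdir -p pics
python3 - <<'E'
import cv2,numpy as np
from cell import sensors,get_image,camera_params
s=sensors.read_state();print(s['clock'],s['eef_pos'],s['tool_rot'],s['width'])
for n in("scene","side"):
    cv2.imwrite(f"pics/{n}0.png",get_image(n))
E
```

```text
0.0 [ 294.57049434 -578.71787997  230.36926015] [-3.13966574e+00  5.24036404e-05  4.70827742e-01] 85.07095288752836
```

View pics/scene0.png

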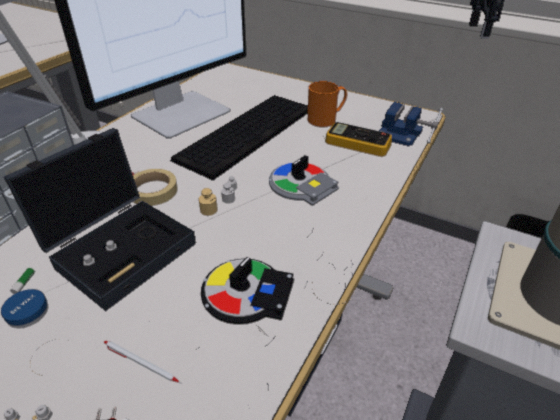

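View pics/side0.png

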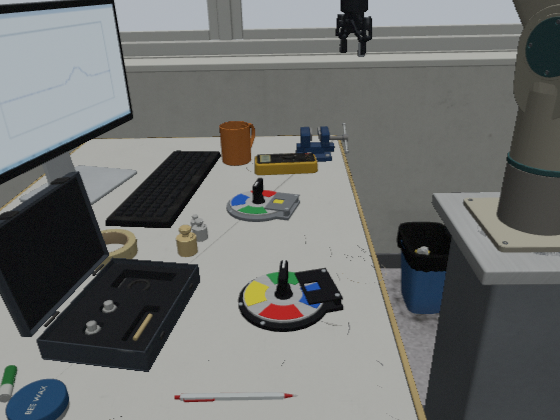

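The scene picture shows the black unit at about (240,288), with blue in its window at (268,288) and its handle near (241,273). In the side picture the window is at (313,287) and the handle at (284,280). The grey unit is farther off, at (300,180) and (258,205).

```bash
cat > h.py <<'E'
import cv2,numpy as np
from cell import camera_params
def plane(n,uv,z,p=None):
    p=p or camera_params(n);R=cv2.Rodrigues(np.array(p["rvec"],float))[0];t=np.array(p["tvec"],float).ravel()
    c=-R.T@t;d=R.T@np.linalg.inv(np.array(p["mtx"]))@np.array([*uv,1.]);return c+d*(z-c[2])/d[2]
def masks(img):
    h=cv2.cvtColor(img,cv2.COLOR_BGR2HSV);H,S,V=cv2.split(h)
    k=(S>140)&(V>80)
    return {'green':k&(H>45)&(H<80),'yellow':k&(H>22)&(H<38),'red':k&((H<8)|(H>172)),'blue':k&(H>105)&(H<128)}
E
python3 - <<'E'
import cv2
from h import *
for n,b in(("scene",(195,250,305,325)),("side",(235,255,345,330))):
    im=cv2.imread(f"pics/{n}0.png")
    for c,m in masks(im).items():
        mm=np.zeros(m.shape,np.uint8);mm[b[1]:b[3],b[0]:b[2]]=m[b[1]:b[3],b[0]:b[2]]
        k,l,st,ce=cv2.connectedComponentsWithStats(mm)
        for i in range(1,k):
            if st[i,4]>20: print(n,c,st[i,4],ce[i].round(1),plane(n,ce[i],18).round())
for n,b in(("scene",(195,240,305,325)),("side",(235,250,345,330))):
    im=cv2.imread(f"pics/{n}0.png")[b[1]:b[3],b[0]:b[2]]
    cv2.imwrite(f"pics/{n}c.png",cv2.resize(im,None,fx=5,fy=5,interpolation=2))
a=cv2.imread("pics/scenec.png");c=cv2.imread("pics/sidec.png")
cv2.imwrite("pics/cc.png",cv2.resize(np.hstack([a[:400],c[:400]]),(800,291)))
print(plane("side",(284,280),45),plane("scene",(241,273),45), plane("scene",(300,163),45),plane("side",(258,191),45))
E
```

```text
scene green 175 [257.6 268.9] [476. 197.  18.]
scene yellow 362 [220.5 274.6] [525. 239.  18.]
scene red 457 [225.6 302.2] [484. 283.  18.]
scene blue 123 [267.3 288.6] [439. 227.  18.]
scene blue 22 [251.  298.2] [453. 257.  18.]
side green 74 [273.9 277.2] [497. 201.  18.]
side green 92 [292.  278.3] [469. 205.  18.]
side yellow 388 [255.  293.1] [525. 243.  18.]
side red 480 [280.8 312. ] [485. 287.  18.]
side blue 91 [312.3 286.8] [438. 228.  18.]
side blue 50 [303.9 299.2] [451. 258.  18.]
side blue 30 [314.9 304.9] [436. 272.  18.]
[480.27543878 247.74718278  45.        ] [481.86668444 238.73108867  45.        ] [544.60002723 -98.86260634  45.        ] [538.90800288 -72.48216464  45.        ]
```

View pics/cc.png

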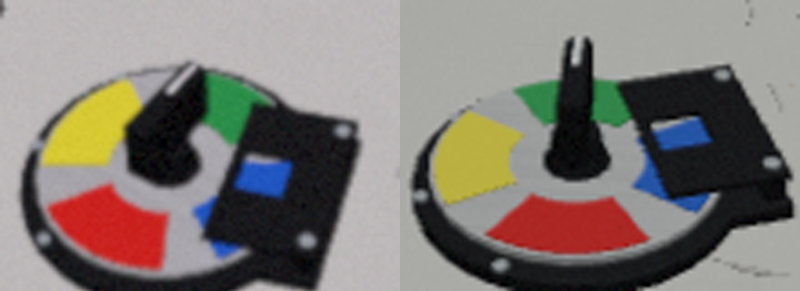

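The crop shows the white line on the far (−y) half of the handle, pointing at the green filter, and blue in the window. The axle is at about (482,243), green points along −y, and the window lies at −161°, so the wheel is at about +1.2 rad. I'm setting out for it now.

```bash
cat >> h.py <<'E'
def go(x,y,z,yaw=None):
    from cell import sensors
    s=sensors.read_state();w=s['tool_rot'][2];d=np.array([x,y,z])-s['eef_pos']
    c,n=np.cos(w),np.sin(w)
    print("t",s['clock'],"pose",np.round(s['eef_pos']),"yaw",np.degrees(w).round(1),"j7",s['qpos'][6].round(2),"rows cm:",np.round([(c*d[0]+n*d[1])/10,(n*d[0]-c*d[1])/10,-d[2]/10],2),
     "turn",None if yaw is None else round(np.degrees(w)-yaw,1))
E
python3 -m inch '[[[3.3,-2.4,0,-7],[6.6,-4.8,0,-14],[9.9,-7.2,0,-21],[13.2,-9.6,0,-28],[16.5,-12,0,-35],[19.8,-14.4,0,-42],[23,-17,0,-49],[26,-19.2,0,-56]]]'
python3 -c "
from h import *
go(480,240,180,90)"
```

```text
clock: 0.77
eef_pos: [439.8, -287.5, 231.2]
tool_rot: [-3.141, -0.001, 1.455]
force: [-0.9, -0.9, -0.3]
width: 85.5
gripper_force: 0.0
t 0.7667 pose [ 440. -287.  231.] yaw 83.4 j7 0.26 rows cm: [52.86 -2.1   5.12] turn -6.6
```

```bash
python3 -m inch '[[[4,0,0,-2],[8,-0.3,0,-4],[12,-0.6,0,-6],[16,-0.8,0,-6.6],[20,-1,0,-6.6],[24,-1.2,0,-6.6],[28,-1.4,0,-6.6],[32,-1.5,0,-6.6]]]' >/dev/null
python3 -c "
from h import *
go(480,150,190,90)"
```

```text
t 1.4333 pose [463.  31. 231.] yaw 89.6 j7 -0.32 rows cm: [11.92  1.6   4.12] turn -0.4
```

```bash
python3 -m inch '[[[4,-0.5,0,0],[8,-1,0,0],[12,-1.7,0,0],[15,-1.7,0,0],[15,-1.7,0,0],[15,-1.7,0,0]]]' >/dev/null
python3 - <<'E'
from h import *
from cell import get_image
p=camera_params("wrist");im=get_image("wrist");cv2.imwrite("pics/w1.png",im)
R=cv2.Rodrigues(np.array(p["rvec"],float))[0];print("cam",(-R.T@np.ravel(p["tvec"])).round(),R[2].round(2))
go(482,243,180,90)
for c,m in masks(im).items():
    k,l,st,ce=cv2.connectedComponentsWithStats(m.astype(np.uint8))
    for i in range(1,k):
        if st[i,4]>100: print(c,st[i],ce[i].round(1),plane("wrist",ce[i],15,p).round(1))
E
```

```text
cam [447. 263. 373.] [-0.   -0.32 -0.95]
t 1.9833 pose [448. 179. 231.] yaw 89.7 j7 -0.65 rows cm: [6.39 3.41 5.1 ] turn -0.3
red [ 287   84   52   31 1098] [312.   97.1] [485.6 279.8  15. ]
blue [262 135  21  22 321] [272.  145.4] [438.9 225.3  15. ]
blue [353 342  25  27 303] [364.5 353.8] [580.5 -96.1  15. ]
```

View pics/w1.png

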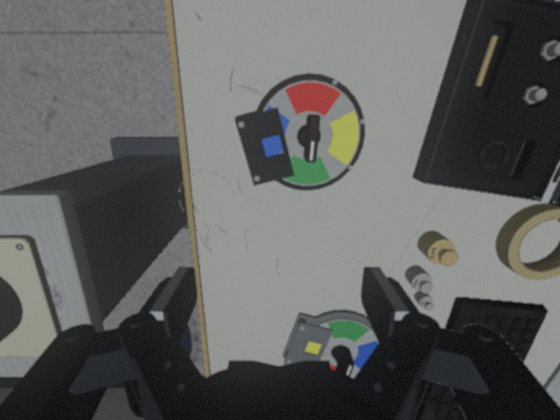

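The wrist view shows the black unit at (310,131), with the bar running from (314,115) to (310,160), the white line towards green at (309,170), and blue in the window at (272,145). The grey unit is at (345,345).

Run:
```python
from h import *
p=camera_params("wrist");im=cv2.imread("pics/w1.png")
P=lambda uv,z:plane("wrist",uv,z,p).round(1)
b=im[110:168,296:328].max(2)<70
m=b.astype(np.uint8);k,l,st,ce=cv2.connectedComponentsWithStats(m);print(st,ce)
a=P((314,115),60);c=P((310,160.5),60);print(a,c,(a+c)/2,np.linalg.norm(a-c),np.degrees(np.arctan2(*(c-a)[1::-1])))
# green+yellow filter centres with a looser mask
h=cv2.cvtColor(im,cv2.COLOR_BGR2HSV)
for n,lo,hi in(("g",(45,90,50),(85,255,255)),("y",(20,90,80),(40,255,255)),("r",(0,120,80),(8,255,255))):
    mm=cv2.inRange(h,lo,hi);mm[200:]=0;mm[:,:230]=0;mm[:,380:]=0
    pts=cv2.findNonZero(mm)[:,0].mean(0);print(n,pts,P(pts,15))
print("window",P((272,145.4),22))
cv2.imwrite("pics/w1c.png",cv2.resize(im[60:200,225:375],None,fx=4,fy=4,interpolation=2))
```

```text
[[   0    0   32   58 1271]
 [   2    5   22   47  585]] [[16.47285602 30.31077891]
 [13.38632479 24.56581197]]
[483.7 258.3  60. ] [480.9 211.6  60. ] [482.3  234.95  60.  ] 46.78386473988657 -93.43118537740837
g [307.53137004 171.01408451] [483.  191.4  15. ]
y [344.1101774  137.26423903] [526.  232.1  15. ]
r [311.9384089   97.08126604] [485.9 277.4  15. ]
window [439.3 223.8  22. ]
```

View pics/w1c.png

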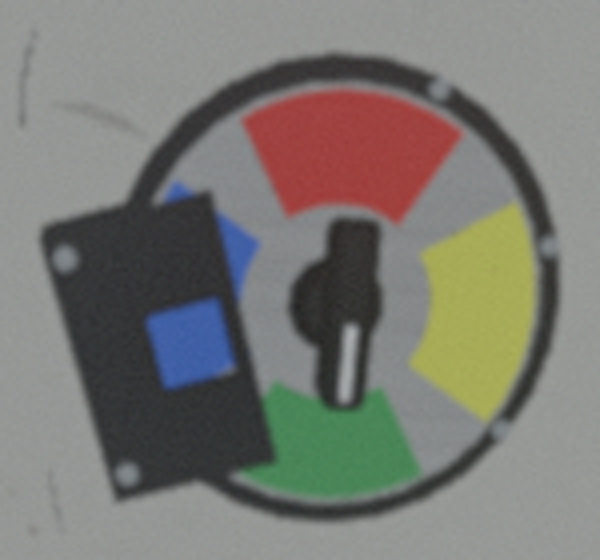

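```bash
python3 -c "
from h import *
go(482,238,120,88)"
```

```text
t 1.9833 pose [448. 179. 231.] yaw 89.7 j7 -0.65 rows cm: [ 5.89  3.41 11.1 ] turn 1.7
```

```bash
python3 -m inch '[[[2,1.2,3,1.7],[4,2.4,6,1.7],[5.7,3.4,9,1.7],[5.7,3.5,11.1,1.7],[5.7,3.5,11.1,1.7],[5.7,3.5,11.1,1.7],[5.7,3.5,11.1,1.7],[5.7,3.5,11.1,1.7]]]' >/dev/null
python3 - <<'E'
from h import *
from cell import get_image
p=camera_params("wrist");im=get_image("wrist");cv2.imwrite("pics/w2.png",im)
go(482,238,34,88)
np.save("p2.npy",p,allow_pickle=True)
# projection of TCP axis at z=60 and expected bar ends
print(cv2.projectPoints(np.array([[482,238,60],[481.1,213,60],[482.9,263,60]],float),p["rvec"],p["tvec"],p["mtx"],None)[0].round())
E
```

```text
t 2.7 pose [484. 235. 122.] yaw 87.8 j7 -0.82 rows cm: [ 0.24 -0.24  8.8 ] turn -0.2
[[[276. 223.]]

 [[276. 253.]]

 [[276. 191.]]]
```

View pics/w2.png

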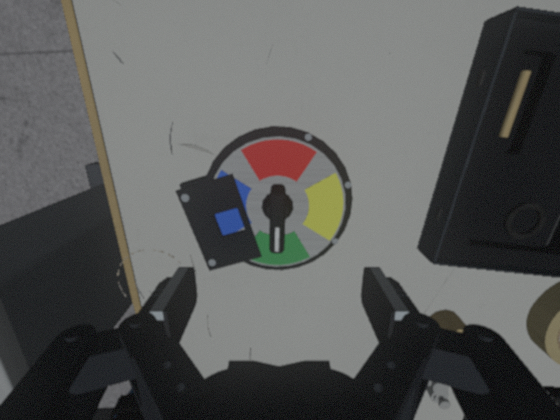

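The bar runs from (278,184) to (277,253), within a pixel or two of my prediction. I'll go down and grip it.

```bash
python3 -m inch '[[[0.2,-0.1,3,0],[0.2,-0.1,6,0],[0.2,-0.1,8.8,0],[0.2,-0.1,8.8,0],[0.2,-0.1,8.8,0],[0.2,-0.1,8.8,0]]]' && python3 -m inch '[[[0,0,0,0],[0,0,0,0],[0,0,0,0],[0,0,0,0],[0,0,0,0],[0,0,0,0],[0,0,0,0],[0,0,0,0]]]' 0.6
```

```text
clock: 3.2
eef_pos: [483.5, 238.6, 34.1]
tool_rot: [3.139, -0.001, 1.533]
force: [-0.0, -0.5, 0.6]
width: 85.5
gripper_force: 0.0
clock: 3.87
eef_pos: [483.3, 238.3, 32.8]
tool_rot: [3.14, -0.001, 1.533]
force: [1.6, 0.0, 4.7]
width: 11.2
gripper_force: 61.6
```

```bash
python3 -m inch '[[[0,0,0,5],[0,0,0,10],[0,0,0,15],[0,0,0,20],[0,0,0,25],[0,0,0,30],[0,0,0,35],[0,0,0,35]]]' && python3 -m inch '[[[0,0,0,5],[0,0,0,10],[0,0,0,15],[0,0,0,20],[0,0,0,25],[0,0,0,30],[0,0,0,35],[0,0,0,37]]]' && python3 -m inch '[[[0,0,0,0],[0,0,0,0],[0,0,0,0]]]'
```

```text
clock: 4.53
eef_pos: [483.9, 238.1, 32.8]
tool_rot: [3.14, -0.002, 0.92]
force: [4.3, -1.1, 5.2]
width: 11.1
gripper_force: 61.6
clock: 5.2
eef_pos: [484.3, 237.5, 32.8]
tool_rot: [3.141, -0.003, 0.275]
force: [4.7, -2.3, 4.3]
width: 11.0
gripper_force: 61.7
clock: 5.45
eef_pos: [484.3, 237.5, 32.8]
tool_rot: [3.141, -0.003, 0.278]
force: [4.3, -2.9, 4.6]
width: 11.0
gripper_force: 61.7
```

```bash
python3 -m inch '[[[0,0,0,0],[0,0,0,0],[0,0,0,0],[0,0,0,0],[0,0,0,0],[0,0,0,0]]]' 5 && python3 -m inch '[[[0,0,-1,0],[0,0,-3,0],[0,0,-6,0],[0,0,-9,0],[0,0,-12,0],[0,0,-12,0],[0,0,-12,0],[0,0,-12,0]]]'
python3 - <<'E'
from h import *
from cell import get_image
a=get_image("scene")[230:330,185:325];b=get_image("wrist")
cv2.imwrite("pics/f.png",np.hstack([cv2.resize(a,(420,300)),cv2.resize(b,(380,300))]))
E
```

```text
clock: 5.95
eef_pos: [482.0, 238.2, 32.2]
tool_rot: [-3.141, 0.001, 0.278]
force: [-0.0, -0.4, -0.4]
width: 50.0
gripper_force: 0.0
clock: 6.62
eef_pos: [482.0, 238.0, 152.6]
tool_rot: [-3.141, 0.0, 0.277]
force: [0.7, 0.0, -0.4]
width: 49.8
gripper_force: 0.0
```

View pics/f.png

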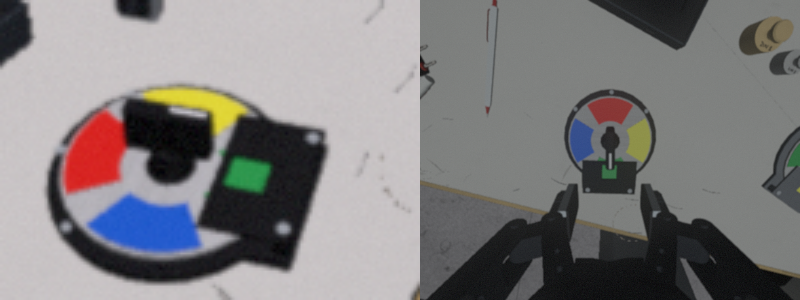

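The window at (247,175) in the left half of the picture shows only green. The handle points straight at the hood in the wrist view, and the gripper is clear.

```bash
python3 -c "
from cell import order
print(order.finish_job())"
```

```text
the job is handed in; nothing more can be done
None
```

I turned the black wheel about 72° clockwise so that its green filter fills the window, let go, and handed the job in at about 7 s with the arm clear and the grey unit not touched; no verdict came back.

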